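Knock the clamp pin home

ROBOT

A 7-joint arm with a two-finger parallel gripper is mounted at the origin on a cart in front of the work surface, level with it; the furniture and walls round the work are solid. World frame = base frame: x ahead of the robot, y to its left, z up, the work surface at z = 0. Lengths are in m, angles in rad, forces in N, time in s.
With the tool pointing down it reaches from about 0.35 to 0.9 m from the base axis. Payload 8.1 kg.
Tool frame: the origin (TCP) lies at the very end of the fingers, on their centre line; the grasp point (between the pads) lies 19 mm behind it (arm.tcp_to_grasp is the distance from the TCP to the grasp point, in m); z points along the fingers, y is the line along which they close (so a half turn about z gives the same grasp; the last joint's range is limited). The gripper opens to 92 mm and grips with 3 to 60 N. Pads are 19 mm wide; open, the fingers measure 130 mm over their backs; the gripper's body (75 mm by 190 mm) begins 47 mm behind the grasp point.
Start: joints at [-1.273, 0.434, 0.025, 1.573, -0.012, 1.134, -0.075], TCP at [0.244, 0.575, 0.227] pointing down, gripper open.
Joint ranges: [-2.62, 2.62], [-0.44, 2.09], [-1.27, 1.32], [0.08, 2.57], [-1.32, 4.46], [0.12, 2], [-2.74, 2.74]. Speed limits (rad/s): [2.22, 2.22, 3.01, 3.01, 3.14, 3.14, 3.14].

INTERFACE

Orientations are given as a rotation vector (axis times angle).
In Python, from cell import arm gives the robot as it stands.
- The arm moves only by the tool nudge_tcp, called after "Emit:" by a JSON object that holds its "method" and its "body", one argument or row to a line. Schema: {"type":"object","properties":{"deltas":{"type":"array","items":{"type":"object","properties":{"d":{"type":"array","items":{"type":"number"},"minItems":3,"maxItems":3},"rz":{"type":"number"},"finger_gap":{"type":"number"}},"additionalProperties":false,"required":["finger_gap"]},"minItems":1,"maxItems":10},"force":{"type":"number"},"only":{"type":"string"},"quiet":{"type":"boolean"},"lines":{"type":"string"}},"required":["deltas"],"additionalProperties":false}. deltas is a list of rows, 1 to 10 of them, each an object with the fields d (a list: dx, dy, dz in m), rz (a turn about the tool's z in rad), finger_gap (the opening from 0.0 (shut) to 1.0 (fully open)); a field left out counts as zero (the opening has to be given); each row shifts and turns the commanded pose from where the row before left it, along the tool's axes as they then stand; what a row does not reach is not made up. A row lasts 1/10 s, in which the tool goes at most 0.05 m and 0.15 rad, less where a joint would pass 70% of its speed; a pose out of reach is approached as far as the arm can. The fingers move at their own pace and stop on an object; force is the grip in N (left out, the last holds). Time passes only in rows, so rows that do not move let the fingers close. The tool returns the time, the measured TCP pose, the force, the opening and the grip force at its end. only (a regular expression) keeps the lines of the reply that match it, lines (a string "A,B") keeps lines A to B, and quiet returns only ok. Input that does not fit is refused with a message, and nothing moves.
- arm.observe(): the state, without advancing time (a new reading comes with each control period).
- arm.get_image(name): name is "scene" or "top" or "wrist"; returns a dict with "image" (480x640x3 uint8, blue, green, red), "fx", "fy", "cx", "cy" (pixels), "cam_to_world" (4x4, takes a point from camera to world coordinates); the wrist camera has in their place "mount" (4x4, takes a point from camera to tool coordinates, whose origin is the TCP and whose axes are the flange's). Camera axes: x right, y down, z forward; pixel columns grow to the right and rows downward; lengths in m; the calibration is good to about 2 mm. A picture is of the moment at which its call begins: read the wrist's pose just before it. There is no depth.
- arm.sign_off(): hands the job in; it is judged then, once.
The state is a dict: "clock": time; "joints": joint angles; "dq": joint speeds; "joint_efforts": joint torques, N m; "position": TCP position; "ee_rot": TCP orientation; "force": force on the tool from outside, world axes, zero at the start; "ft_torque": the same for the moment, N m; "width": opening from 0.0 (shut) to 1.0 (fully open); "gripper_force": force on a finger pad.
Only numpy, scipy, OpenCV 4.12 (cv2) and the standard library are available. Lean on these libraries where they do the work, as an engineer would, in place of code of your own. Each camera call takes 0.05 s, during which the arm holds its last target. There are 200 camera calls.

TASK

One of the two leaning clamp pins on the specimen jig is still standing up. Take the mallet from its rest, knock that pin fully home with a brisk blow of the mallet's lower face along its lean, not a slow press, and stand the mallet back on its rest as you found it, handle in the fork. Touch that clamp with nothing but the mallet, and leave the loose things standing about where they are.

Things in the scene. Friction and masses are not known exactly. Their poses are not given: they have to be found in the camera images.
- mallet: Hand mallet, 0.32 kg: round aluminium head with white plastic faces (44 mm across, 80 mm face to face), flat-sided pale wood handle 22 mm wide, 26 mm high. Stands with one face on its rest. Origin: centre of the lower face; z up the head's axis. Handle along +x, 40 mm above the origin, x = 18 to 170 mm, free to grip from x = 45 to 100 mm; a grip near 60 mm turns least in the hand under a blow.
- handle_mid (a point): Point on the mallet handle's centreline, 85 mm from the head's axis and level with the middle of the head. Axes as the mallet.
- rest: Grey mallet rest, fixed: plate 200 x 70 x 6 mm, round rubber pad (60 mm across, top 8 mm above the bench) for the mallet's face, and 130 mm along +x an open-topped fork, prongs 30 mm apart and 61 mm high, the handle between them on a saddle 34.5 mm high. Origin: under the pad's centre on the bench; +x from pad to fork, z up.
- rest_seat (a point): Centre of the rest's rubber pad, on its top; the mallet's origin stood here at the start. Axes as the rest.
- jig: Aluminium base plate 130 x 210 x 10 mm, fixed to the bench, with a bright specimen plate in the middle between two equal dark steel clamps at y = +58 and -58 mm, either way round. Origin: under its centre; z up; -x faces the robot. The highest things on it are the clamp pins.
- clamp_up: The clamp whose bright pin still stands up (the other's is down already): dark steel foot 80 x 42 x 30 mm with a round barrel 38 mm across leaning 35 degrees from vertical toward the robot (-x); the pin stands out of its upper end. Origin: under the foot's middle, 10 mm above the bench; z up, x as the jig. Fixed.
- lock_pin (a joint): How far the standing pin is driven into its barrel, m: 0 standing, 0.020 fully home. It is sprung with a snap: up to half way (0.010) it resists with up to about 9 N and springs back when left; past half way it snaps home by itself and stays. It stops dead at 0.020.
- pin_top (a point): Centre of the flat top of the standing pin's round head (30 mm across, about 110 mm above the bench when up), moving with it. z points out of the barrel along the pin, which is driven along -z: 35 degrees from straight down, away from the robot. y is level, as the jig's y (robot's left). The top stands 30 mm beyond the barrel's end when up, 10 mm when home.
- eyepiece: Bystander: black microscope eyepiece, 33 mm across, 43 mm high, loose, upright behind the jig. Origin: centre of the underside.
- small_dish: Bystander: clear round dish 60 mm across, 16 mm high, loose, to the right of and before the jig. Origin: centre of the underside.
- can: Bystander: white round can with a black cap, 43 mm across, 65 mm high, loose, to the left behind the rest. Origin: centre of the underside.

How it is judged:
On the way, in this order (a step that is already met when the one before it is completed fails the run):
1. the mallet is lifted at least 40 mm off its rest (height (world z) of mallet above 0.048 m), for 0.1 s.
2. the pin is struck: the mallet's lower face moves faster than 0.08 m/s as it meets the pin's top (within 22 mm of it), the pin not yet half way in (linear speed of mallet above 0.08 m/s and distance between mallet and pin_top below 0.022 m and value of joint lock_pin below 0.01 m).
3. the pin is home (17 of its 20 mm or more) (value of joint lock_pin above 0.017 m), for 0.2 s.
At the end, for the whole second after the job is handed in: The pin is home (at least 17 of its 20 mm), and the mallet stands still on its rest: its lower face within 15 mm of the pad's centre, within 0.1 rad of upright, the handle pointing to the fork and lying in it, within 0.15 rad of the rest's line (value of joint lock_pin above 0.017 m and distance between mallet and rest_seat below 0.015 m and angle between mallet's own z axis and vertical below 0.1 rad and x of handle_mid in the frame of rest above 0.05 m and angle between the x axis of mallet and the x axis of rest, either way round below 0.15 rad and linear speed of mallet below 0.02 m/s); the robot touches nothing.
It fails at once if the gripper or arm touches the clamp that is to be knocked home (contact force between any of the fingers, the arm and clamp_up above 0.5 N).
It fails at once if a bystander (eyepiece, small dish, can) is moved more than 20 mm (distance of any of eyepiece, small_dish, can from where it was at the start of the episode above 0.02 m).
It also fails if it takes over 42 s, if anything falls off the work surface, if the arm or the gripper's body presses on something with over 40 N, if the wrist force passes 120 N, or if a joint passes its speed limit or range.

## Working session

There is one attempt and no reset: what is moved stays moved. The work goes in short steps, Python scripts to look and compute and a tool call to move; the robot and the scene stay as the last step left them, time stands still between calls to the robot, and variables do not carry over. Pictures are saved under pics/ and viewed, at most 10 in all, crops included, and the job is handed in when it is done.

```bash
ls; mkdir -p pics
```

Run:
```python
from cell import arm
import cv2,numpy as np
o=arm.observe();print(o)
for n in("scene","top"):
    d=arm.get_image(n);cv2.imwrite(f"pics/{n}0.png",d["image"])
    print(n,d["fx"],d["fy"],d["cx"],d["cy"],np.round(d["cam_to_world"],4).tolist())
print(np.round(arm.get_image("wrist")["mount"],4).tolist(), arm.tcp_to_grasp)
```

```text
cell.py
pics
{'clock': 0.0, 'joints': array([-1.27260335,  0.43520824,  0.02498159,  1.57410091, -0.01154426,
        1.13397916, -0.07510653]), 'dq': array([ 0.00044519,  0.00181738, -0.00165999, -0.00045477,  0.00110541,
       -0.0004829 ,  0.00147214]), 'joint_efforts': array([ 1.68607428e-03, -6.67834711e+01,  9.86409858e-01, -3.14460039e+01,
       -6.04011817e-02,  4.29612282e-02,  1.63073746e-04]), 'position': array([0.24371999, 0.57497289, 0.22595276]), 'ee_rot': array([-6.25428847e-01, -3.07858897e+00,  2.43156863e-03]), 'force': array([-0.01594043,  0.5784678 ,  0.35146196]), 'ft_torque': array([-0.03452307, -0.0469998 ,  0.0443771 ]), 'gripper_force': 0.0, 'width': 1.0044392905156831}
scene 603.4515725021473 603.4515725021473 311.3283373978621 238.71588990221426 [[-0.8735, -0.3414, 0.3471, 0.1734], [-0.4866, 0.6337, -0.6014, 1.0372], [-0.0146, -0.6942, -0.7197, 1.0319], [0.0, 0.0, 0.0, 1.0]]
top 566.8227853060071 566.8227853060071 319.1933787890885 234.25949187611417 [[-0.0137, -0.9851, 0.1717, 0.3699], [-0.9994, 0.0189, 0.0287, 0.2386], [-0.0316, -0.1712, -0.9847, 1.3334], [0.0, 0.0, 0.0, 1.0]]
[[0.0002, -0.9584, -0.2854, 0.0775], [1.0, 0.0004, -0.0009, 0.001], [0.001, -0.2854, 0.9584, -0.1576], [0.0, 0.0, 0.0, 1.0]] 0.0188
```

View pics/scene0.png

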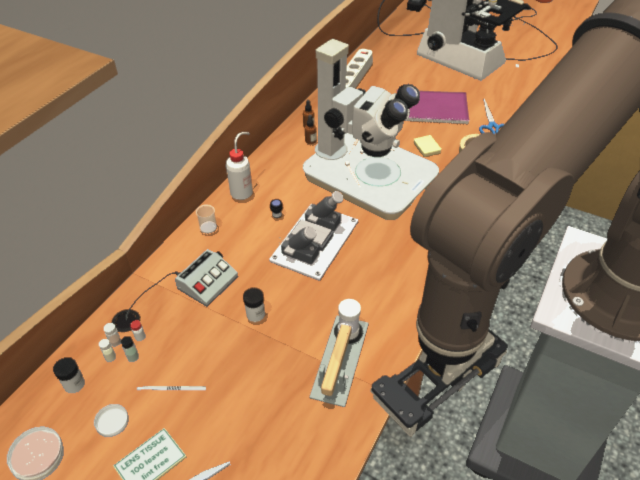

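View pics/top0.png

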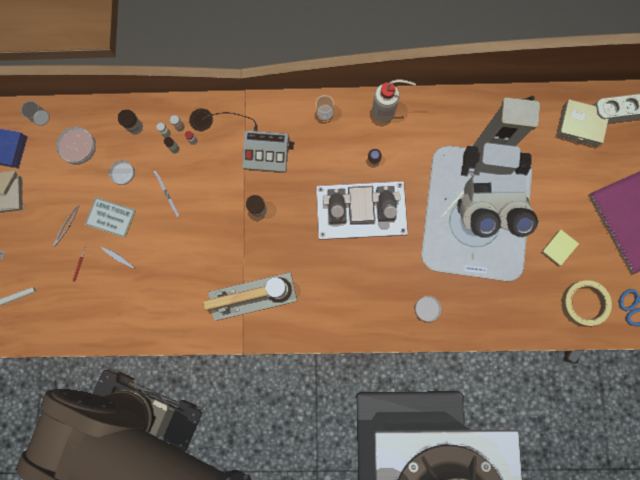

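The top view shows the mallet head at (277,289), its handle running to (207,305), the jig at (362,210), the dish at (428,309), the can at (256,206) and the eyepiece at (375,156). In the scene view the bright pin seems to stand on the far (right) clamp, near (337,197). I'll zoom in to check.

Create h.py:
```python
import cv2,numpy as np
from scipy.spatial.transform import Rotation as R
from cell import arm
def cam(n):
    o=arm.observe() if n=="wrist" else None
    d=arm.get_image(n)
    if n=="wrist":
        T=np.eye(4);T[:3,:3]=R.from_rotvec(o["ee_rot"]).as_matrix();T[:3,3]=o["position"]
        d["cam_to_world"]=T@d["mount"]
    return d
def ray(d,u,v):
    T=np.array(d["cam_to_world"]);r=T[:3,:3]@[(u-d["cx"])/d["fx"],(v-d["cy"])/d["fy"],1]
    return T[:3,3],r/np.linalg.norm(r)
def plane(d,u,v,z):
    p,r=ray(d,u,v);return p+r*(z-p[2])/r[2]
def tri(a,b):
    A=sum(np.eye(3)-np.outer(r,r) for p,r in(a,b));y=sum((np.eye(3)-np.outer(r,r))@p for p,r in(a,b))
    x=np.linalg.solve(A,y);return x,[np.linalg.norm((np.eye(3)-np.outer(r,r))@(x-p)) for p,r in(a,b)]
def proj(d,X):
    T=np.linalg.inv(d["cam_to_world"]);c=T[:3,:3]@X+T[:3,3];return d["fx"]*c[0]/c[2]+d["cx"],d["fy"]*c[1]/c[2]+d["cy"]
```

Run:
```python
from h import *
a=cv2.imread("pics/scene0.png");b=cv2.imread("pics/top0.png")
z=lambda i,x,y,w,h:cv2.resize(i[y:y+h,x:x+w],(400,300),interpolation=cv2.INTER_CUBIC)
cv2.imwrite("pics/z0.png",np.vstack([np.hstack([z(a,262,180,112,84),z(b,312,165,100,75)]),np.hstack([z(a,280,290,160,120),z(b,200,250,100,75)])]))
```

```text
(no output)
```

View pics/z0.png

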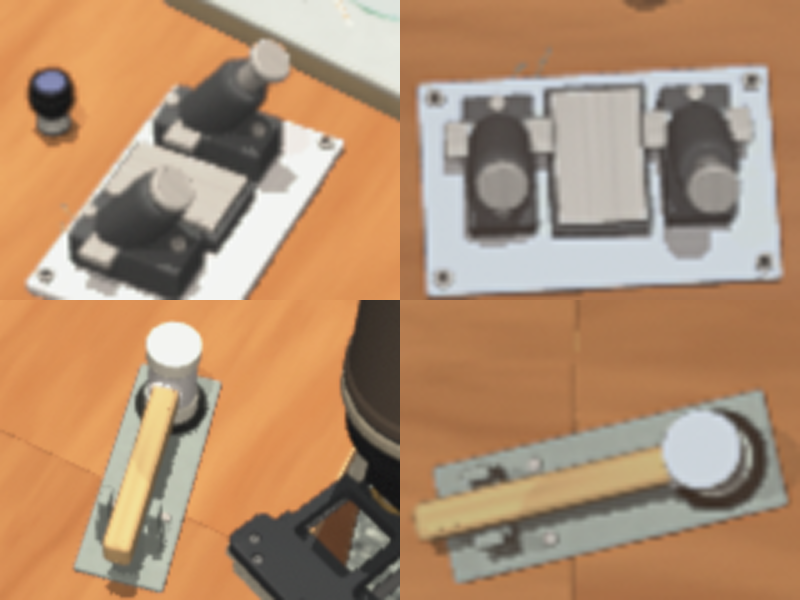

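Run:
```python
from h import *
np.set_printoptions(precision=4,suppress=True)
s=cam("scene");t=cam("top")
T=lambda u,v:(312+(u-400)*.25,165+v*.25)
M=lambda u,v:(200+(u-400)*.25,250+(v-300)*.25)
print("pin",tri(ray(s,337.6,197.4),ray(t,*T(715,190))))
print("mallet top",tri(ray(s,349.6,308),ray(t,*M(703,450))), plane(t,*M(703,450),.088),plane(s,349.6,308,.088))
B=np.array([plane(t,*T(*p),.01)for p in[(434,97),(751,82),(442,277),(764,262)]]);c=B.mean(0)
d=B[0]-B[1]+B[2]-B[3];print("jig",c,"yaw",np.arctan2(-d[0],d[1]),B[0]-B[1])
P=np.array([plane(t,*M(*p),.006)for p in[(434,467),(762,393),(788,508),(459,582)]])
c=P.mean(0);d=P[0]+P[3]-P[1]-P[2];d/=np.linalg.norm(d);print("rest plate c",c,"dir",d,np.arctan2(d[1],d[0]),np.linalg.norm(P[0]-P[1]),np.linalg.norm(P[0]-P[3]))
e=plane(t,*M(418,523),.061);f=plane(t,*M(665,465),.061);d=e-f;print("handle",e,f,np.arctan2(d[1],d[0]),np.linalg.norm(d))
# handle mask
i=t["image"];hsv=cv2.cvtColor(i,cv2.COLOR_BGR2HSV)[250:325,200:300]
print(hsv[(519-300)//4,(500-400)//4],hsv[10,10],hsv[(480-300)//4,(620-400)//4])
for n,u,v,z in[("eye",375,155,.043),("dish",428,309,.016),("can",256,203,.065),("scopebase",427,275,.03),("scope corner",437,150,.03),("eyepieceL",484,222,.3)]:print(n,plane(t,u,v,z))
```

```text
pin (array([0.6319, 0.1159, 0.1013]), [np.float64(0.0013175937071615042), np.float64(0.0013175937071615725)])
mallet top (array([0.4717, 0.3732, 0.0825]), [np.float64(0.0012761818355910102), np.float64(0.001276181835590942)]) [0.47   0.3723 0.088 ] [0.4712 0.3773 0.088 ]
jig [0.6581 0.1759 0.01  ] yaw 0.02740698210749627 [-0.0051  0.1901  0.    ]
rest plate c [0.4557 0.4352 0.006 ] dir [-0.2037  0.979   0.    ] 1.7759367658693876 0.19758207610747916 0.06896716074254464
handle [0.4339 0.5356 0.061 ] [0.4641 0.3966 0.061 ] 1.7850584661985913 0.14226772493110765
[ 18 106 176] [ 13 145 178] [ 19  99 200]
eye [0.7824 0.1418 0.043 ]
dish [0.4209 0.0298 0.016 ]
can [0.667  0.4202 0.065 ]
scopebase [0.4977 0.0307 0.03  ]
scope corner [ 0.7954 -0.0067  0.03  ]
eyepieceL [ 0.5672 -0.0351  0.3   ]
```

The standing pin is on the right (−y) clamp, with its top at about (0.632, 0.116, 0.105). The mallet head is at about (0.470, 0.372) with its handle at yaw 1.78. I'll turn the tool and hover over the handle.

Add to h.py:
```python
def go(X,yaw=None):
    o=arm.observe();M=R.from_rotvec(o["ee_rot"]).as_matrix()
    y=np.arctan2(M[1,0],M[0,0])
    print("t",round(o["clock"],2),"pos",np.round(o["position"],4),"yaw",round(y,4),"tool z",np.round(M[:,2],3),"F",np.round(o["force"],1),"w",round(o["width"],3),"tool delta",np.round(M.T@(np.array(X)-o["position"]),4),"turn",None if yaw is None else round(y-yaw,4))
```

```text
(no output)
```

Emit:
{"method": "nudge_tcp", "body": {
  "deltas": [
    {"rz": 0.137,"finger_gap": 1},
    {"rz": 0.137,"finger_gap": 1},
    {"rz": 0.137,"finger_gap": 1},
    {"rz": 0.137,"finger_gap": 1},
    {"rz": 0.137,"finger_gap": 1},
    {"rz": 0.137,"finger_gap": 1},
    {"rz": 0.137,"finger_gap": 1}
  ]
}}

```text
clock: 0.95
position: [0.2438, 0.5754, 0.2266]
ee_rot: [1.982, 2.437, -0.0]
force: [-0.2, 0.0, -0.3]
width: 1.002
gripper_force: 0.0
```

Emit:
{"method": "nudge_tcp", "body": {
  "deltas": [
    {"d": [-0.031,0.03,0.004],"finger_gap": 1},
    {"d": [-0.031,0.03,0.004],"finger_gap": 1},
    {"d": [-0.031,0.03,0.004],"finger_gap": 1},
    {"d": [-0.031,0.03,0.004],"finger_gap": 1},
    {"d": [-0.031,0.03,0.004],"finger_gap": 1},
    {"d": [-0.031,0.03,0.004],"finger_gap": 1},
    {"finger_gap": 1},
    {"finger_gap": 1}
  ]
}}

```text
clock: 1.75
position: [0.4599, 0.4301, 0.2025]
ee_rot: [1.979, 2.44, -0.001]
force: [-0.1, 0.4, 0.4]
width: 1.001
gripper_force: 0.0
```

Run:
```python
from h import *
go([.4575,.4307,.2],1.78)
d=cam("wrist");np.save("pics/w1T.npy",d["cam_to_world"]);print(d["fx"],d["cx"],d["cy"]);cv2.imwrite("pics/w1.png",d["image"])
```

```text
t 1.75 pos [0.4599 0.4301 0.2025] yaw 1.7787 tool z [-0.    -0.001 -1.   ] F [-0.1  0.4  0.4] w 1.001 tool delta [ 0.0011 -0.0022  0.0025] turn -0.0013
422.75834932978796 315.26826139263136 241.50870141469719
```

View pics/w1.png

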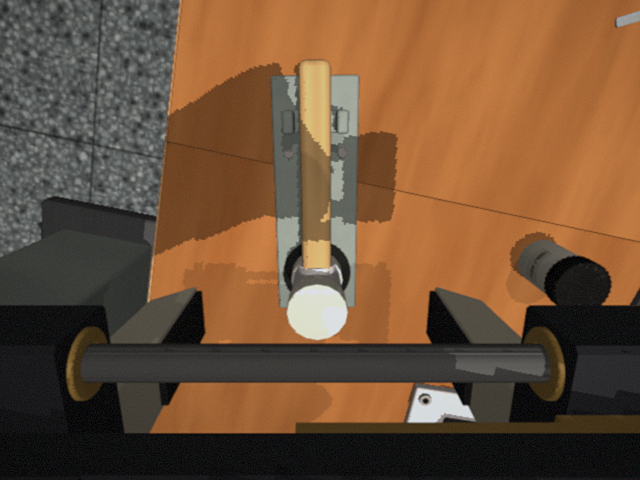

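The wrist view shows the handle running straight from (315,62) to (317,266), the head's top face centred at (317,312), and the plate corners at (272,76), (358,75), (281,306) and (355,305).

Run:
```python
from h import *
np.set_printoptions(precision=4,suppress=True)
d=dict(fx=422.758,fy=422.758,cx=315.268,cy=241.509,cam_to_world=np.load("pics/w1T.npy"))
h=plane(d,317,312,.088);e=plane(d,314.5,64,.061);f=plane(d,317,266,.061);D=e-f
print("head",h,"handle end",e,f,np.linalg.norm(D),np.arctan2(D[1],D[0]))
P=np.array([plane(d,*p,.006)for p in[(272,76),(358,75.5),(355,305),(281,306)]])
q=P[0]+P[1]-P[2]-P[3];print("rest",P.mean(0),np.arctan2(q[1],q[0]),np.linalg.norm(P[0]-P[3]))
u=D/np.linalg.norm(D);print("origin from end",e-u*.17)
go([.4575,.4307,.029],1.78)
```

```text
head [0.4726 0.3764 0.088 ] handle end [0.4367 0.538  0.061 ] [0.4675 0.4006 0.061 ] 0.14073953225917218 1.7916864813018827
rest [0.4591 0.4396 0.006 ] 1.7926190723373314 0.19683525598313914
origin from end [0.4739 0.3721 0.061 ]
t 1.8 pos [0.4585 0.4315 0.2025] yaw 1.7814 tool z [-0.001  0.    -1.   ] F [-0.1  0.3 -0.4] w 1.0 tool delta [-0.0006 -0.001   0.1735] turn 0.0014
```

Emit:
{"method": "nudge_tcp", "body": {
  "deltas": [
    {"d": [0.001,0,0.04],"finger_gap": 1},
    {"d": [0,0,0.04],"finger_gap": 1},
    {"d": [0,0,0.04],"finger_gap": 1},
    {"d": [0,0,0.03],"finger_gap": 1},
    {"d": [0,0,0.023],"finger_gap": 1},
    {"finger_gap": 1},
    {"finger_gap": 1}
  ],
  "force": 60
}}

```text
clock: 2.5
position: [0.4577, 0.4334, 0.0301]
ee_rot: [-1.973, -2.444, 0.0]
force: [0.1, 0.2, -0.1]
width: 1.0
gripper_force: 0.0
```

Emit:
{"method": "nudge_tcp", "body": {
  "deltas": [
    {"finger_gap": 0},
    {"finger_gap": 0},
    {"finger_gap": 0},
    {"finger_gap": 0},
    {"finger_gap": 0},
    {"finger_gap": 0},
    {"finger_gap": 0},
    {"finger_gap": 0}
  ],
  "force": 60
}}

```text
clock: 3.3
position: [0.4586, 0.4322, 0.0297]
ee_rot: [1.975, 2.443, -0.0]
force: [0.2, -0.3, -0.3]
width: 0.353
gripper_force: 0.0
```

```bash
python3 -c "
from h import *
go([.459,.4326,.029],1.788)"
```

```text
t 3.3 pos [0.4586 0.4322 0.0297] yaw 1.7817 tool z [-0. -0. -1.] F [ 0.2 -0.3 -0.3] w 0.353 tool delta [0.0003 0.0005 0.0007] turn -0.0063
```

Emit:
{"method": "nudge_tcp", "body": {
  "deltas": [
    {"finger_gap": 0},
    {"finger_gap": 0},
    {"finger_gap": 0},
    {"finger_gap": 0},
    {"finger_gap": 0},
    {"finger_gap": 0}
  ],
  "force": 60
}}

```text
clock: 3.9
position: [0.4587, 0.4322, 0.0297]
ee_rot: [1.975, 2.443, 0.0]
force: [0.7, 0.3, -1.2]
width: 0.237
gripper_force: 59.8
```

```bash
python3 -c "
from h import *
go([.459,.4326,.029],1.788)"
```

```text
t 3.9 pos [0.4587 0.4322 0.0297] yaw 1.7817 tool z [ 0.  0. -1.] F [ 0.7  0.3 -1.2] w 0.237 tool delta [0.0003 0.0004 0.0007] turn -0.0063
```

Emit:
{"method": "nudge_tcp", "body": {
  "deltas": [
    {"d": [0,0,-0.02],"finger_gap": 0},
    {"d": [0,0,-0.04],"finger_gap": 0},
    {"d": [0,0,-0.04],"finger_gap": 0},
    {"d": [0,0,-0.04],"finger_gap": 0},
    {"d": [0,0,-0.03],"finger_gap": 0},
    {"finger_gap": 0},
    {"finger_gap": 0}
  ]
}}

```text
clock: 4.6
position: [0.4583, 0.4321, 0.1996]
ee_rot: [-1.975, -2.443, -0.0]
force: [0.7, -0.9, -4.7]
width: 0.235
gripper_force: 59.8
```

Run:
```python
from h import *
np.set_printoptions(precision=4,suppress=True)
go([.459,.4326,.2])
s=cam("scene");t=cam("top");cv2.imwrite("pics/s1.png",s["image"]);cv2.imwrite("pics/t1.png",t["image"])
for z in(.101,.107,.11):print(z,plane(s,337.6,197.4,z),plane(t,390.75,212.5,z))
# pin head masks
for d,(x,y,w,h),n in((s,(325,185,30,25),"s"),(t,(378,200,26,26),"t")):
    c=d["image"][y:y+h,x:x+w];v=cv2.cvtColor(c,cv2.COLOR_BGR2HSV)
    print(n);print(v[::2,::2,2]);
```

```text
t 4.6 pos [0.4583 0.4321 0.1996] yaw 1.7818 tool z [-0.  0. -1.] F [ 0.7 -0.9 -4.7] w 0.235 tool delta [ 0.0003  0.0008 -0.0004] turn None
0.101 [0.6334 0.1158 0.101 ] [0.6307 0.1155 0.101 ]
0.107 [0.6304 0.1217 0.107 ] [0.6294 0.1161 0.107 ]
0.11 [0.6289 0.1247 0.11  ] [0.6288 0.1164 0.11  ]
s
[[63 65 67 69 64 64 65 66 66 70 67 68 70 71 71]
 [64 67 68 67 66 65 65 71 67 72 71 71 71 71 71]
 [64 65 65 55 57 59 66 70 71 72 72 71 71 71 72]
 [64 66 64 73 63 52 54 57 59 65 72 72 72 71 72]
 [64 66 63 66 64 46 47 48 52 52 71 71 71 72 71]
 [63 66 63 43 41 37 42 46 47 46 71 71 71 72 71]
 [64 66 63 45 30 29 30 40 46 47 70 70 71 71 71]
 [64 66 63 44 29 30 29 31 45 44 71 72 71 71 72]
 [64 66 64 44 30 29 25 34 46 45 70 71 71 72 71]
 [63 65 69 55 31 35 40 66 67 48 71 71 71 72 72]
 [64 66 68 67 61 62 59 63 73 61 71 71 72 72 71]
 [65 66 68 68 67 65 66 64 64 67 71 72 72 71 70]
 [64 67 67 68 69 66 65 66 67 69 71 71 72 71 71]]
t
[[143  72  80  85  92  96  95  87  78 122 154 214 226]
 [ 86  73  82  93  95  95  94  95  85 106 173 224 225]
 [ 83  73  86  95 102 121 120  94  91 107 196 229 229]
 [ 75  74  91  93 115 151 169 149 107 127 227 226 229]
 [ 75  78  90 103 167 171 163 165 170 173 224 222 228]
 [ 73  80  78 132 162 163 161 161 162 169 226 226 227]
 [ 74  81  80 149 162 163 159 161 162 171 225 225 225]
 [ 77  82  80 123 162 163 160 161 162 173 226 224 226]
 [ 84  89  81  85 146 164 161 162 137 159 226 225 225]
 [ 88  82  79  79  77  91  99  88  83 178 225 223 224]
 [100  69  70  71  73  75  78  77 113 225 224 223 224]
 [159 162 163 164 163 163 187 186 195 226 225 224 224]
 [166 163 164 163 163 164 230 230 228 224 225 225 224]]
```

Emit:
{"method": "nudge_tcp", "body": {
  "deltas": [
    {"d": [-0.02,0.006,0],"finger_gap": 0},
    {"d": [-0.035,0.0105,0],"finger_gap": 0},
    {"d": [-0.035,0.0105,0],"finger_gap": 0},
    {"d": [-0.035,0.0105,0],"finger_gap": 0},
    {"d": [-0.035,0.0105,0],"finger_gap": 0},
    {"d": [-0.035,0.0105,0],"finger_gap": 0},
    {"d": [-0.035,0.0105,0],"finger_gap": 0},
    {"d": [-0.035,0.0105,0],"finger_gap": 0},
    {"d": [-0.016,0.005,0],"finger_gap": 0},
    {"finger_gap": 0}
  ]
}}

```text
clock: 5.7
position: [0.6006, 0.1712, 0.1982]
ee_rot: [1.981, 2.438, -0.005]
force: [-0.9, -0.2, -2.6]
width: 0.237
gripper_force: 59.8
```

Emit:
{"method": "nudge_tcp", "body": {
  "deltas": [
    {"d": [0,0,0.015],"finger_gap": 0},
    {"d": [0,0,0.015],"finger_gap": 0},
    {"finger_gap": 0},
    {"finger_gap": 0}
  ]
}}

```text
clock: 6.1
position: [0.5992, 0.1762, 0.1691]
ee_rot: [-1.973, -2.443, 0.002]
force: [-0.4, 0.6, -2.1]
width: 0.234
gripper_force: 59.8
```

Run:
```python
from h import *
go([.5997,.1754,.1701])
o=[cv2.resize(d["image"][y:y+150,x:x+200],(400,300),interpolation=cv2.INTER_CUBIC) for d,x,y in((cam("scene"),220,120),(cam("top"),290,130))]
w=cv2.resize(cam("wrist")["image"],(400,300));cv2.imwrite("pics/z2.png",np.vstack([np.hstack(o),np.hstack([w,w*0])]))
```

```text
t 6.1 pos [0.5992 0.1762 0.1691] yaw 1.7831 tool z [-0.002 -0.    -1.   ] F [-0.4  0.6 -2.1] w 0.234 tool delta [-0.0009  0.0003 -0.001 ] turn None
```

View pics/z2.png

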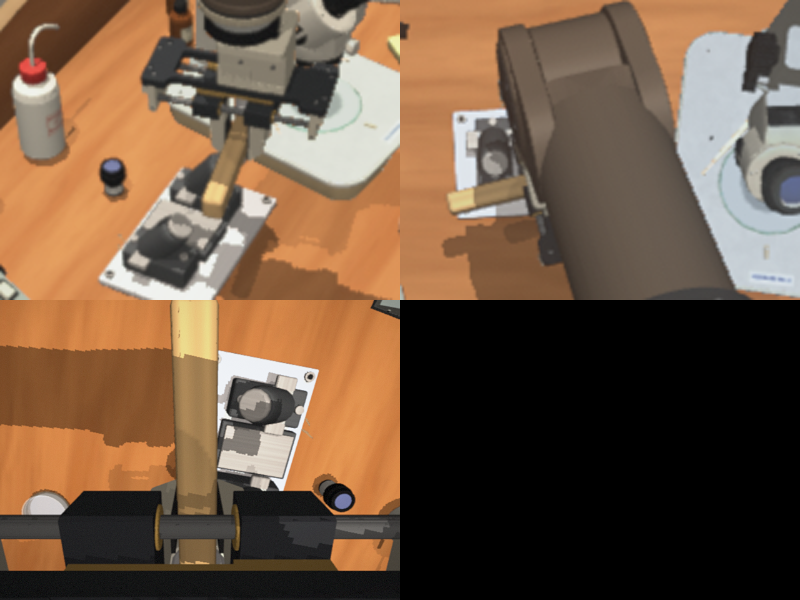

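The arm hides the head and pin from the top view. The handle is level and square in the grip, and every finger is above the jig. I'll strike along the lean now.

Emit:
{"method": "nudge_tcp", "body": {
  "deltas": [
    {"d": [-0.0014,0.0073,0.0107],"finger_gap": 0},
    {"d": [-0.0021,0.0113,0.0164],"finger_gap": 0},
    {"d": [-0.0021,0.0113,0.0164],"finger_gap": 0},
    {"finger_gap": 0},
    {"finger_gap": 0}
  ]
}}

```text
clock: 6.75
position: [0.6304, 0.1757, 0.1257]
ee_rot: [-1.975, -2.442, 0.002]
force: [-0.1, 0.0, -2.9]
width: 0.237
gripper_force: 59.8
```

Run:
```python
from h import *
go([.6290,.1770,.1257])
```

```text
t 6.75 pos [0.6304 0.1757 0.1257] yaw 1.7814 tool z [-0.001 -0.    -1.   ] F [-0.1  0.  -2.9] w 0.237 tool delta [ 0.0015 -0.0011 -0.    ] turn None
```

Emit:
{"method": "nudge_tcp", "body": {
  "deltas": [
    {"d": [0.0021,-0.0113,-0.0164],"finger_gap": 0},
    {"d": [0.0021,-0.0113,-0.0164],"finger_gap": 0},
    {"d": [0.0014,-0.0073,-0.0107],"finger_gap": 0},
    {"d": [0,0,-0.015],"finger_gap": 0},
    {"d": [0,0,-0.015],"finger_gap": 0},
    {"d": [0.035,-0.0105,0],"finger_gap": 0},
    {"d": [0.035,-0.0105,0],"finger_gap": 0},
    {"d": [0.035,-0.0105,0],"finger_gap": 0},
    {"d": [0.035,-0.0105,0],"finger_gap": 0},
    {"d": [0.035,-0.0105,0],"finger_gap": 0}
  ]
}}

```text
clock: 7.75
position: [0.5112, 0.3366, 0.2005]
ee_rot: [1.975, 2.443, 0.002]
force: [-0.3, 0.7, -3.9]
width: 0.235
gripper_force: 59.8
```

Emit:
{"method": "nudge_tcp", "body": {
  "deltas": [
    {"d": [0.035,-0.0105,0],"finger_gap": 0},
    {"d": [0.035,-0.0105,0],"finger_gap": 0},
    {"d": [0.020,-0.006,0],"finger_gap": 0},
    {"d": [0.016,-0.005,0],"finger_gap": 0},
    {"finger_gap": 0},
    {"finger_gap": 0}
  ]
}}

```text
clock: 8.35
position: [0.4592, 0.4314, 0.2]
ee_rot: [1.975, 2.442, 0.0]
force: [0.7, -0.1, -2.8]
width: 0.233
gripper_force: 59.8
```

Run:
```python
from h import *
go([.4587,.4322,.2],1.7818)
a,b=cam("scene")["image"],cam("top")["image"]
z=lambda i,x,y,w,h:cv2.resize(i[y:y+h,x:x+w],(400,300),interpolation=cv2.INTER_CUBIC)
cv2.imwrite("pics/w3.png",cam("wrist")["image"])
cv2.imwrite("pics/z3.png",np.vstack([np.hstack([z(a,262,180,112,84),z(b,312,165,100,75)]),np.hstack([z(a,240,200,200,150),cv2.resize(cv2.imread("pics/w3.png"),(400,300))])]))
```

```text
t 8.35 pos [0.4592 0.4314 0.2   ] yaw 1.7812 tool z [ 0.001 -0.    -1.   ] F [ 0.7 -0.1 -2.8] w 0.233 tool delta [ 0.0009 -0.0003 -0.    ] turn -0.0006
```

View pics/z3.png

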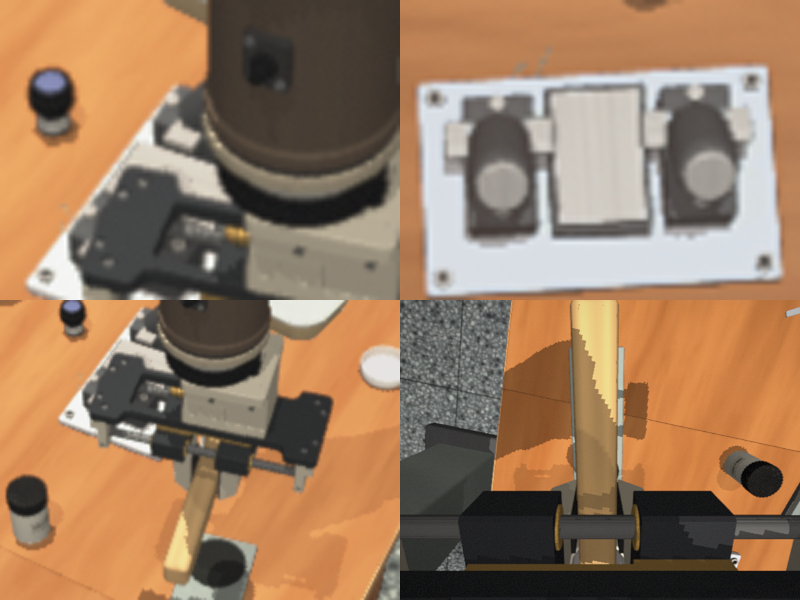

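The top view shows the right pin seated just like the left one, at crop (709,177), so it's home. Before lowering the mallet, I'll compare its attitude in the hand with the top picture taken before the blow.

Run:
```python
from h import *
go([.4587,.4322,.2],1.7818)
t=cam("top");a=cv2.imread("pics/t1.png")
def pts(i,x0,y0,w,h):
    v=cv2.cvtColor(i[y0:y0+h,x0:x0+w],cv2.COLOR_BGR2HSV)
    m=cv2.inRange(v,(15,60,120),(26,130,255));n,l,s,c=cv2.connectedComponentsWithStats(m)
    k=1+s[1:,4].argmax();ys,xs=np.where(l==k);return s[k],c[k]+[x0,y0],m
for n,i in(("before",a),("now",t["image"])):
    s,c,m=pts(i,150,230,150,110);print(n,s,c)
z=lambda i:cv2.resize(i[240:330,170:290],(400,300),interpolation=cv2.INTER_CUBIC)
w=cv2.imread("pics/w3.png")
cv2.imwrite("pics/z4.png",np.hstack([z(a),z(t["image"])]))
```

```text
t 8.5 pos [0.4599 0.4306 0.1999] yaw 1.7791 tool z [ 0.001 -0.001 -1.   ] F [ 0.6  1.  -2.9] w 0.237 tool delta [ 0.0018 -0.0008 -0.0001] turn -0.0027
before [29 30 19 16 73] [187.65753425 267.24657534]
now [30 26 19 16 81] [189.7654321  265.01234568]
```

View pics/z4.png

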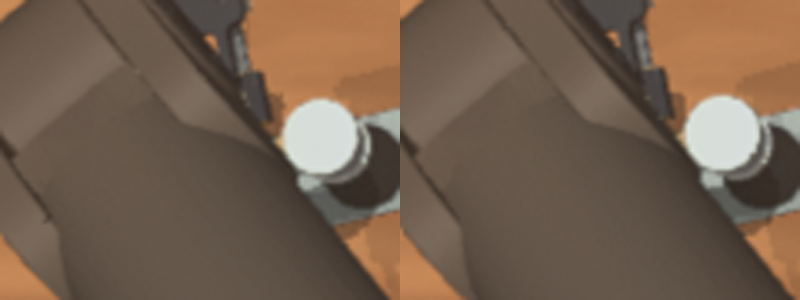

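The head sits where it did before, within about 2 mm, and upright. I'll lower it onto the rest.

Emit:
{"method": "nudge_tcp", "body": {
  "deltas": [
    {"d": [0.001,-0.001,0.02],"finger_gap": 0},
    {"d": [0,0,0.03],"finger_gap": 0},
    {"d": [0,0,0.03],"finger_gap": 0},
    {"d": [0,0,0.03],"finger_gap": 0},
    {"d": [0,0,0.02],"finger_gap": 0},
    {"d": [0,0,0.015],"finger_gap": 0},
    {"finger_gap": 0},
    {"finger_gap": 0}
  ]
}}

```text
clock: 9.35
position: [0.4581, 0.433, 0.0554]
ee_rot: [1.976, 2.442, 0.001]
force: [0.0, 0.1, -3.6]
width: 0.238
gripper_force: 59.8
```

Run:
```python
from h import *
go([.4587,.4322,.0297],1.7818)
cv2.imwrite("pics/w5.png",cam("wrist")["image"])
```

```text
t 9.35 pos [0.4581 0.433  0.0554] yaw 1.7811 tool z [ 0.001  0.    -1.   ] F [ 0.   0.1 -3.6] w 0.238 tool delta [-0.0009  0.0004  0.0257] turn -0.0007
```

View pics/w5.png

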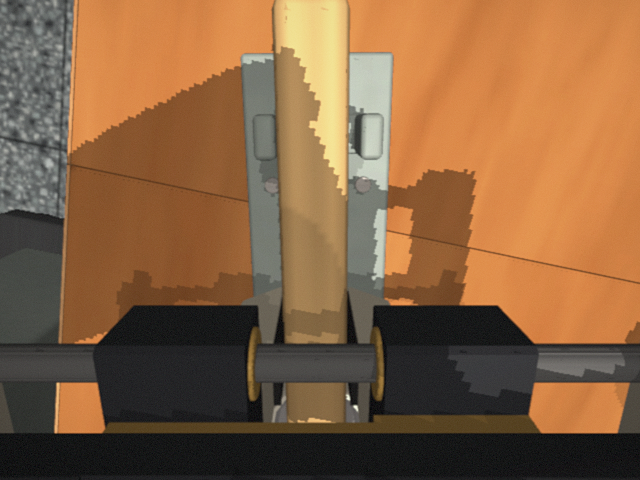

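Through the wrist camera, the handle centre at (312,137) is about 2 mm left of the fork's centre, which lies between the prongs at (276,137) and (359,137). I'll shift 1.5 mm in +y and lower the rest of the way.

Emit:
{"method": "nudge_tcp", "body": {
  "deltas": [
    {"d": [-0.0005,0.0015,0.008],"finger_gap": 0},
    {"d": [0,0,0.008],"finger_gap": 0},
    {"d": [0,0,0.006],"finger_gap": 0},
    {"d": [0,0,0.0025],"finger_gap": 0},
    {"finger_gap": 0},
    {"finger_gap": 0}
  ]
}}

```text
clock: 10.0
position: [0.4591, 0.4329, 0.0302]
ee_rot: [1.975, 2.443, 0.0]
force: [-0.3, -0.1, -2.8]
width: 0.234
gripper_force: 59.8
```

```bash
python3 -c "
from h import *
go([.4587,.4322,.0297],1.7818)"
```

```text
t 10.0 pos [0.4591 0.4329 0.0302] yaw 1.7817 tool z [ 0.  0. -1.] F [-0.3 -0.1 -2.8] w 0.234 tool delta [-0.0006 -0.0005  0.0005] turn -0.0001
```

Force still shows the mallet's weight, so I'll go down a touch more until it is carried.

Emit:
{"method": "nudge_tcp", "body": {
  "deltas": [
    {"d": [0,0,0.001],"finger_gap": 0},
    {"finger_gap": 0},
    {"finger_gap": 0}
  ]
}}

```text
clock: 10.3
position: [0.4592, 0.4331, 0.0297]
ee_rot: [-1.975, -2.443, -0.001]
force: [-0.6, -0.5, 3.7]
width: 0.236
gripper_force: 59.8
```

Emit:
{"method": "nudge_tcp", "body": {
  "deltas": [
    {"finger_gap": 1},
    {"finger_gap": 1},
    {"finger_gap": 1},
    {"finger_gap": 1},
    {"finger_gap": 1},
    {"finger_gap": 1},
    {"finger_gap": 1},
    {"finger_gap": 1}
  ]
}}

```text
clock: 11.1
position: [0.459, 0.4329, 0.0292]
ee_rot: [1.975, 2.443, 0.0]
force: [-0.9, -0.3, 0.7]
width: 0.884
gripper_force: 0.0
```

Emit:
{"method": "nudge_tcp", "body": {
  "deltas": [
    {"d": [0,0,-0.01],"finger_gap": 1},
    {"d": [0,0,-0.03],"finger_gap": 1},
    {"d": [0,0,-0.04],"finger_gap": 1},
    {"d": [0,0,-0.04],"finger_gap": 1},
    {"d": [0,0,-0.04],"finger_gap": 1},
    {"d": [0,0,-0.01],"finger_gap": 1},
    {"finger_gap": 1},
    {"finger_gap": 1}
  ]
}}

```text
clock: 11.9
position: [0.4585, 0.4325, 0.1985]
ee_rot: [-1.975, -2.443, 0.002]
force: [-0.0, 0.8, 0.4]
width: 0.998
gripper_force: 0.0
```

Run:
```python
from h import *
go([.4587,.4322,.2],1.7818)
cv2.imwrite("pics/w6.png",cam("wrist")["image"])
```

```text
t 11.9 pos [0.4585 0.4325 0.1985] yaw 1.7818 tool z [-0.001 -0.001 -1.   ] F [-0.   0.8  0.4] w 0.998 tool delta [-0.0003  0.0002 -0.0015] turn 0.0
```

View pics/w6.png

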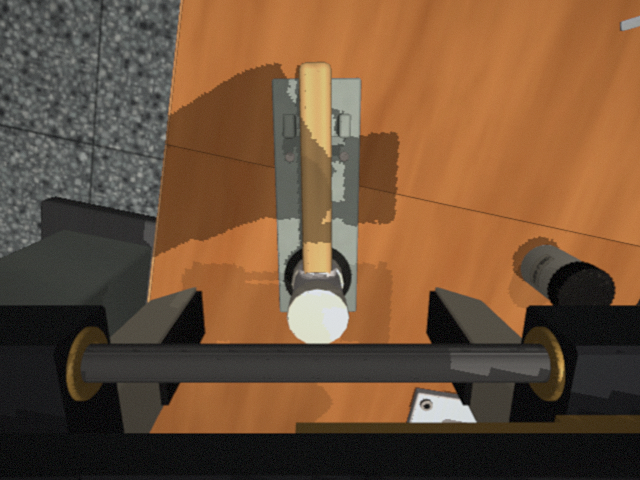

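The mallet stands as it did at the start, with its head at (318,317) on the pad and its handle between the prongs at (290,125) and (343,125). The gripper is clear, so I'll hand in.

```bash
python3 -c "
from cell import arm
print(arm.sign_off())"
```

```text
the job is handed in; nothing more can be done
None
```

I knocked the standing pin home with one brisk blow, put the mallet back on its rest with its handle in the fork, and handed the job in at about 12 s; the pictures agree, but sign-off gave no verdict, and the mallet's face was level at the blow (the tool can't tilt), so only its motion followed the lean.

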